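Sort the empties into the recycling caddy

ROBOT

A 6-joint arm with a two-finger parallel gripper is mounted at the origin on the work surface. World frame = base frame: x ahead of the robot, y to its left, z up, the work surface at z = 0. Lengths are in m, angles in rad, forces in N, time in s.
With the tool pointing down it reaches from about 0.4 to 0.825 m from the base axis. Payload 7 kg.
Tool frame: the origin (TCP) lies on the centre line of the jaws, within the pads' length; the fingertips stand tip_reach ahead of it and the grasp point (between the pads) is the TCP (tip_reach is the distance from the TCP to the fingertips, in m); z points along the fingers, y is the line along which they close (so a half turn about z gives the same grasp; the last joint's range is limited). The gripper opens to 88 mm and grips with 3 to 60 N. Pads are 19 mm wide; open, the fingers measure 130 mm over their backs; the gripper's body (78 mm by 193 mm) begins 47 mm behind the grasp point.
Start: joints at [1.515, 0.359, 0.012, 0, -1.224, -0.288], TCP at [0.228, 0.635, 0.246] pointing down, gripper open.
Joint ranges: [-3.07, 3.07], [-1.43, 2.12], [-1.02, 1.25], [-3.03, 1.67], [-3.05, -0], [-3.03, 3.03]. Speed limits (rad/s): [2.39, 2.39, 3.01, 3.14, 3.14, 3.14].

INTERFACE

Orientations are given as [roll, pitch, yaw] about the fixed x, y, z axes, in that order (R = Rz(yaw) Ry(pitch) Rx(roll)).
In Python, from station import get_state, grab_frame, calibration, job_done, find_in, mark_of, tip_reach gives the robot as it stands.
- The arm moves only by the shell command python3 -m handwheel 'ROWS' [OPENING] [FORCE]. ROWS is JSON, a list of rows, each an object with "delta_pos": the shift along the world's x, y, z in units of 30 mm (1.0 is 30 mm), a list of three; "dr": the turn, a rotation vector about the world's x, y, z in degrees, a list of three. In form: [{"delta_pos": [tx, ty, tz], "dr": [rx, ry, rz]}, ...]. A call has 1 to 10 rows; each row shifts and turns the commanded pose from where the row before left it; what a row does not reach is not made up. A row lasts 1/10 s, in which the tool goes at most 50 mm and 8.59 degrees, less where a joint would pass 70% of its speed; a pose out of reach is approached as far as the arm can. A call is refused whole if a number of a shift passes 1 or a number of a turn 8.59, either way. A call with a gripper value outside its range is refused whole. OPENING is the closure, from -1 (fully open) to 1 (shut), set as the call begins (- or left out, the last holds). The fingers move at their own pace and stop on an object; FORCE is the grip in N (left out, the last holds). Time passes only in rows, so rows that do not move let the fingers close. It gives the time, the measured TCP pose, the force, the opening and the grip force at its end, in the units of the state.
- get_state(): the state, without advancing time (a new reading comes with each control period).
- grab_frame(name): name is "scene" or "top"; returns the picture (384x512x3 uint8, red, green, blue); there is no depth.
- calibration(name): a dict with "fx", "fy", "cx", "cy" (pixels), "extrinsics" (4x4, takes a point from world to camera coordinates). Camera axes: x right, y down, z forward; pixel columns grow to the right and rows downward; lengths in m; the calibration is good to about 2 mm. A picture is of the moment at which its call begins. calibration takes no time and is no camera call.
- job_done(): hands the job in; it is judged then, once.
Trained networks look in the newest picture that a camera, given by its name, has taken for a name from the list of things; names that differ only in an ending like _2 or _b are one class to them, and where a whole thing is asked for, a point or a joint stands for the part that bears it (a point fixed in the world has none). Each returns a list of dicts, best first, with "conf" (0 to 1); they miss things now and then, are a little off and sometimes report something else, mostly with a low value. They report only what shows in the picture. A call takes as long as a camera call.
- find_in(camera, query): "location" ([column, row] in pixels, amid what is visible of it).
- mark_of(camera, query): "location" ([column, row] in pixels: a listed point, or the origin of a listed thing).
The state is a dict: "t": time; "q": joint angles; "qd": joint speeds; "joint_efforts": joint torques, N m; "eef_pos": TCP position; "ee_rot": TCP orientation; "force": force on the tool from outside, world axes, zero at the start; "moment": the same for the moment, N m; "width": finger opening in m; "gripper_force": force on a finger pad.
Only numpy, scipy, OpenCV 4.12 (cv2) and the standard library are available. Lean on these libraries where they do the work, as an engineer would, in place of code of your own. Each camera call takes 0.05 s, during which the arm holds its last target. There are 200 camera calls.

TASK

Clear the empties off the kitchen mat into the recycling caddy, each standing upright on the floor of its tub: the opened tin and the crushed blue can side by side in the blue tub, the clear wine bottle in the green one, the lidless grey jar in the yellow one. Set the bottle down gently rather than dropping it, and never knock it over. Leave the sealed tin, the unopened blue can and the jar with the knob lid standing where they are.

Things in the scene. Friction and masses are not known exactly. Their poses are not given: they have to be found in the camera images.
- tin_empty: EMPTY opened food tin: steel, cream paper label with a red band, 54 mm diameter (56 over the rolled rim), 89 mm high, no lid, so an open hollow from above (wall 3 mm), 45 g. Upright on the mat (mat top at z = 4 mm). Origin: centre of its underside, z up its axis; round, so yaw means nothing.
- can_crushed: EMPTY blue drinks can stamped flat: crumpled blue body with a skewed silver top, a squat puck 62 mm in diameter, 42 mm high, 16 g. Upright on the mat (mat top at z = 4 mm). Origin: centre of its underside, z up its axis; round, so yaw means nothing.
- bottle_empty: EMPTY small wine bottle, clear glass, white label, no cap: body 53 mm diameter to 100 mm up, shoulder to 134 mm, then straight neck 27 mm diameter (30 over the bead above 170 mm), top at 185 mm, 160 g. Upright on the mat (mat top at z = 4 mm). Origin: centre of its underside, z up its axis; round, so yaw means nothing.
- jar_open: EMPTY grey plastic jar without lid: 60 mm diameter to 64 mm up, then a threaded neck 55 mm diameter (57 over threads), top at 80 mm, an open hollow from above (wall 3 mm), 50 g. Upright on the mat (mat top at z = 4 mm). Origin: centre of its underside, z up its axis; round, so yaw means nothing.
- tin_sealed: Look-alike, stays: FULL food tin with the same cream and red label, 54 mm diameter (56 over the rim), 89 mm high, closed by a flat steel lid with a ring pull. Upright on the mat (mat top at z = 4 mm). Origin: centre of its underside, z up its axis; round, so yaw means nothing.
- can_full: Look-alike, stays: FULL unopened blue drinks can with a pale band, 66 mm diameter, 115 mm high, flat silver top with a ring pull. Upright on the mat (mat top at z = 4 mm). Origin: centre of its underside, z up its axis; round, so yaw means nothing.
- jar_knob: Look-alike, stays: grey plastic storage jar IN USE, 60 mm diameter, closed by a dark grey turning lid (66 mm over its ribs) with a bar knob, 100 mm high in all. Upright on the mat (mat top at z = 4 mm). Origin: centre of its underside, z up its axis; round, so yaw means nothing.
- tub_metal: BLUE tub, for metal. Outside 158 mm along its x, 132 mm along its y, 70 mm high; walls and floor 4 mm, so inside 150 x 124 mm, floor at z = 4 mm and rim at z = 70 mm in its own frame. Origin: centre of its underside, 8 mm above the work surface. Fixed in the caddy.
- tub_glass: GREEN tub, for glass; same size and origin as the blue tub. The three tubs stand side by side in one low dark grey caddy, centres 135 mm apart along their y axes, in any order of colours; the caddy's rim is 36 mm above the work surface, its chrome handle is folded down along the far side.
- tub_plastic: YELLOW tub, for plastic; same size and origin as the blue tub: outside 158 (x) x 132 (y) x 70 mm, walls and floor 4 mm.

How it is judged:
At the end, for the whole second after the job is handed in: Tin and crushed can in the blue tub, bottle in the green, lidless jar in the yellow: upright (0.2 rad), foot within 12 mm of the tub floor, centre within 60 mm (x) and 45 mm (y) of the tub's, released, at rest (20 mm/s). The three look-alikes upright within 30 mm of their starts (x of tin_empty in the frame of tub_metal between -0.06 and 0.06 m and y of tin_empty in the frame of tub_metal between -0.045 and 0.045 m and z of tin_empty in the frame of tub_metal between -0.004 and 0.016 m and angle between each of tin_empty, can_crushed, bottle_empty, jar_open, tin_sealed, can_full, jar_knob's own z axis and vertical below 0.2 rad and linear speed of each of tin_empty, can_crushed, bottle_empty, jar_open, tin_sealed, can_full, jar_knob below 0.02 m/s and x of can_crushed in the frame of tub_metal between -0.06 and 0.06 m and y of can_crushed in the frame of tub_metal between -0.045 and 0.045 m and z of can_crushed in the frame of tub_metal between -0.004 and 0.016 m and x of bottle_empty in the frame of tub_glass between -0.06 and 0.06 m and y of bottle_empty in the frame of tub_glass between -0.045 and 0.045 m and z of bottle_empty in the frame of tub_glass between -0.004 and 0.016 m and x of jar_open in the frame of tub_plastic between -0.06 and 0.06 m and y of jar_open in the frame of tub_plastic between -0.045 and 0.045 m and z of jar_open in the frame of tub_plastic between -0.004 and 0.016 m and distance of each of tin_sealed, can_full, jar_knob from where it was at the start of the episode below 0.03 m); the robot touches nothing.
It fails at once if the sealed tin is shifted more than 30 mm or tipped (distance of tin_sealed from where it was at the start of the episode above 0.03 m or angle between tin_sealed's own z axis and vertical above 0.35 rad).
It fails at once if the unopened blue can is shifted more than 30 mm or tipped (distance of can_full from where it was at the start of the episode above 0.03 m or angle between can_full's own z axis and vertical above 0.35 rad).
It fails at once if the jar with the knob lid is shifted more than 30 mm or tipped (distance of jar_knob from where it was at the start of the episode above 0.03 m or angle between jar_knob's own z axis and vertical above 0.35 rad).
It fails at once if the wine bottle is let go in the air, more than about 25 mm above the floor of the green tub (horizontal distance between bottle_empty and tub_glass below 0.09 m and z of bottle_empty in the frame of tub_glass above 0.03 m and contact force between the fingers and bottle_empty below 0.05 N).
It fails at once if the wine bottle is tipped over (angle between bottle_empty's own z axis and vertical above 0.7 rad).
It also fails if it takes over 128 s, if anything falls off the work surface, if the arm or the gripper's body presses on something with over 40 N, if the wrist force passes 120 N, or if a joint passes its speed limit or range.

## Working session

There is one attempt and no reset: what is moved stays moved. The work goes in short steps, Python scripts to look and compute and a shell command to move; the robot and the scene stay as the last step left them, time stands still between calls to the robot, and variables do not carry over. Pictures are saved under pics/ and viewed, at most 14 in all, crops included, and the job is handed in when it is done.

```bash
mkdir -p pics
python3 - <<'E'
from station import *
import cv2
for n in("scene","top"):
    im=grab_frame(n); cv2.imwrite(f"pics/{n}0.png",im[:,:,::-1])
    c=calibration(n); print(n,c)
print(tip_reach,get_state())
for n in("scene","top"):
  for q in["tin_empty","can_crushed","bottle_empty","jar_open","tin_sealed","can_full","jar_knob","tub_metal","tub_glass","tub_plastic"]:
    print(n,q,[(round(d["conf"],2),[round(float(v)) for v in d["location"]]) for d in mark_of(n,q)][:3])
E
```

```text
scene {'fx': 494.0827259322722, 'fy': 494.0827259322722, 'cx': 264.20442975284385, 'cy': 188.42281421850566, 'extrinsics': array([[ 0.33306531,  0.94288776, -0.00549214, -0.17124849],
       [ 0.79159428, -0.28277762, -0.54167824, -0.35789894],
       [-0.51229484,  0.17606669, -0.84056797,  1.51810794],
       [ 0.        ,  0.        ,  0.        ,  1.        ]])}
top {'fx': 417.05254346705425, 'fy': 417.05254346705425, 'cx': 257.23104256032946, 'cy': 184.3931734859752, 'extrinsics': array([[-0.01895567, -0.99963149,  0.01943102, -0.00579564],
       [-0.98545456,  0.01539712, -0.16924018,  0.49083353],
       [ 0.16887863, -0.02235644, -0.98538327,  0.98155928],
       [ 0.        ,  0.        ,  0.        ,  1.        ]])}
0.019 {'t': 0.1, 'q': array([ 1.51510849e+00,  3.59297837e-01,  1.11357197e-02, -3.11963894e-04,
       -1.22409965e+00, -2.88072422e-01]), 'qd': array([-5.25031642e-05, -1.55976309e-07,  3.33936925e-03,  6.53185499e-04,
        2.26042050e-03, -2.60073989e-04]), 'joint_efforts': array([-8.90136071e-04, -5.84163487e+01,  2.93753618e+01,  7.01555997e+00,
       
[... 457 characters left out ...]
[(0.67, [252, 182])]
scene tin_sealed [(0.76, [309, 163])]
scene can_full [(0.85, [394, 151])]
scene jar_knob [(0.78, [339, 128]), (0.49, [112, 232])]
scene tub_metal [(0.71, [254, 248]), (0.69, [202, 270]), (0.64, [252, 183])]
scene tub_glass [(0.86, [305, 233])]
scene tub_plastic [(0.88, [253, 249]), (0.36, [192, 196])]
top tin_empty [(0.86, [312, 214])]
top can_crushed [(0.55, [398, 198])]
top bottle_empty []
top jar_open [(0.59, [256, 207]), (0.46, [324, 137])]
top tin_sealed [(0.96, [187, 213])]
top can_full [(0.81, [102, 195])]
top jar_knob [(0.75, [143, 240])]
top tub_metal [(0.71, [323, 136]), (0.44, [101, 193])]
top tub_glass [(0.65, [221, 140])]
top tub_plastic [(0.88, [274, 133])]
```

View pics/scene0.png

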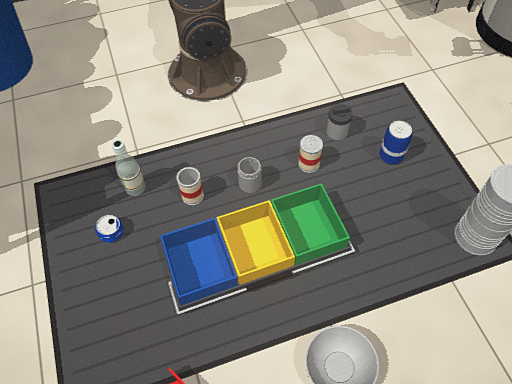

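View pics/top0.png

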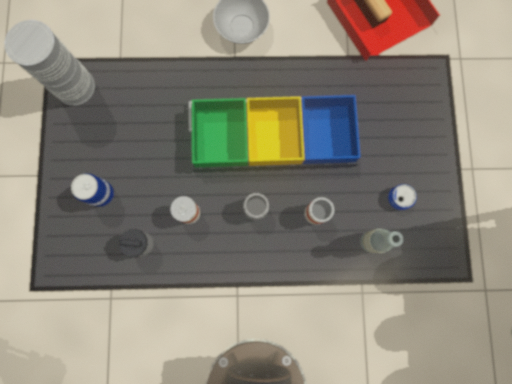

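The scene picture shows bottle (130,175), crushed can (108,228), open tin (190,186), open jar (249,175), sealed tin (310,153), knob jar (339,124), full can (395,143), and the tubs blue/yellow/green at (200,262)/(256,243)/(311,222). The top picture agrees, and the arm is out of both views.

```bash
cat > h.py <<'E'
import numpy as np
from station import *
def ray(cam,px,z):
    c=calibration(cam);E=c["extrinsics"];R,t=E[:3,:3],E[:3,3]
    o=-R.T@t; d=R.T@np.array([(px[0]-c["cx"])/c["fx"],(px[1]-c["cy"])/c["fy"],1])
    return (o+d*(z-o[2])/d[2]).round(4)
def proj(cam,p):
    c=calibration(cam);q=c["extrinsics"]@np.append(p,1)
    return (np.array([c["fx"]*q[0],c["fy"]*q[1]])/q[2]+[c["cx"],c["cy"]]).round(1)
E
python3 - <<'E'
from h import *
for n in("scene","top"):
    grab_frame(n)
    for q in["tin_empty","can_crushed","bottle_empty","jar_open","tin_sealed","can_full","jar_knob","tub_metal","tub_glass","tub_plastic"]:
        for d in mark_of(n,q)[:2]: print(n,q,round(d["conf"],2),ray(n,d["location"],.008 if "tub" in q else .004)[:2])
# check by colour: tub outlines at rim z=.078 ; print corners
import cv2
im=grab_frame("top");h=cv2.cvtColor(im,cv2.COLOR_RGB2HSV)
for n,lo,hi in(("green",45,80),("yellow",18,32),("blue",105,122)):
    m=cv2.inRange(h,(lo,120,50),(hi,255,255));k=cv2.connectedComponentsWithStats(m);i=1+k[2][1:,4].argmax()
    c=cv2.findContours((k[1]==i).astype('uint8'),0,1)[0][0]
    P=np.array([ray("top",p[0],.078)[:2] for p in c],'float32')
    print(n,k[2][i],cv2.minAreaRect(P))
E
```

```text
scene tin_empty 0.83 [ 0.4128 -0.1641]
scene can_crushed 0.96 [ 0.4549 -0.3781]
scene can_crushed 0.53 [ 0.3462 -0.2957]
scene bottle_empty 0.64 [ 0.3468 -0.3014]
scene jar_open 0.97 [ 0.4324 -0.0072]
scene jar_open 0.18 [ 0.4607 -0.375 ]
scene tin_sealed 0.92 [0.4278 0.1644]
scene can_full 0.63 [0.4698 0.3798]
scene jar_knob 0.76 [0.3538 0.2741]
scene tub_metal 0.88 [ 0.6178 -0.1928]
scene tub_metal 0.27 [ 0.6193 -0.0691]
scene tub_glass 0.82 [0.6102 0.0719]
scene tub_plastic 0.8 [ 0.6202 -0.0681]
top tin_empty 0.88 [ 0.4193 -0.1615]
top tin_empty 0.61 [0.4801 0.3797]
top can_crushed 0.81 [ 0.461  -0.3757]
top bottle_empty 0.66 [ 0.3485 -0.301 ]
top tin_sealed 0.95 [0.4289 0.1622]
top tin_sealed 0.24 [ 0.4228 -0.1639]
top can_full 0.93 [0.4818 0.3751]
top jar_knob 0.93 [0.3601 0.2679]
top tub_metal 0.68 [ 0.6185 -0.1928]
top tub_glass 0.96 [0.6263 0.0736]
top tub_plastic 0.58 [ 0.6319 -0.0559]
green [ 192   99   56   68 3601] ((0.6144634485244751, 0.0756198838353157), (0.1673850566148758, 0.13158445060253143), 0.4294898211956024)
yellow [ 247   96   57   70 3747] ((0.6171433925628662, -0.05813051015138626), (0.17214785516262054, 0.13353657722473145), 0.8394387364387512)
blue [ 303   95   57   68 3556] ((0.6199588775634766, -0.1949334740638733), (0.16867028176784515, 0.13155832886695862), 1.0633708238601685)
```

```bash
python3 -m handwheel '[{"delta_pos":[1,-1,0],"dr":[0,0,2]},{"delta_pos":[1,-1,0],"dr":[0,0,2]},{"delta_pos":[1,-1,0],"dr":[0,0,2]},{"delta_pos":[1,-1,0],"dr":[0,0,2]},{"delta_pos":[1,-1,0],"dr":[0,0,2]},{"delta_pos":[1,-1,0],"dr":[0,0,2]},{"delta_pos":[1,-1,0],"dr":[0,0,2]},{"delta_pos":[1,-1,0],"dr":[0,0,2]},{"delta_pos":[1,-1,0],"dr":[0,0,2]},{"delta_pos":[1,-1,0],"dr":[0,0,1.7]}]' -1 15
python3 -m handwheel '[{"delta_pos":[0,-1,0],"dr":[0,0,0]},{"delta_pos":[0,-1,0],"dr":[0,0,0]},{"delta_pos":[0,-1,0],"dr":[0,0,0]},{"delta_pos":[0,-1,0],"dr":[0,0,0]},{"delta_pos":[0,-1,0],"dr":[0,0,0]},{"delta_pos":[0,-1,0],"dr":[0,0,0]},{"delta_pos":[0,-1,0],"dr":[0,0,0]},{"delta_pos":[0,-1,0],"dr":[0,0,0]},{"delta_pos":[0,-1,0],"dr":[0,0,0]},{"delta_pos":[0,-1,0],"dr":[0,0,0]}]'
python3 -c "
from station import *
s=get_state();print(s['q'],s['eef_pos'],s['ee_rot'])"
```

```text
t: 3.25
eef_pos: [0.5286, 0.3342, 0.2458]
ee_rot: [-3.141, -0.0, 0.002]
force: [0.5, 0.6, 0.6]
width: 0.0877
gripper_force: 0.0
t: 4.25
eef_pos: [0.5274, 0.0343, 0.2458]
ee_rot: [-3.141, -0.001, 0.0]
force: [0.7, 0.2, -0.6]
width: 0.0876
gripper_force: 0.0
[ 4.36353831e-01  1.16709683e-01 -3.08987034e-01  5.66530938e-06
 -1.14453185e+00  1.13459308e+00] [0.52739835 0.03431165 0.24582132] [-3.14135745e+00 -5.16778835e-04  1.52865387e-04]
```

```bash
python3 -m handwheel '[{"delta_pos":[0,-1,0],"dr":[0,0,0]},{"delta_pos":[0,-1,0],"dr":[0,0,0]},{"delta_pos":[0,-1,0],"dr":[0,0,0]},{"delta_pos":[0,-1,0],"dr":[0,0,0]},{"delta_pos":[0,-1,0],"dr":[0,0,0]},{"delta_pos":[0,-1,0],"dr":[0,0,0]},{"delta_pos":[0,-1,0],"dr":[0,0,0]},{"delta_pos":[0,-1,0],"dr":[0,0,0]},{"delta_pos":[0,-1,0],"dr":[0,0,0]},{"delta_pos":[0,-1,0],"dr":[0,0,0]}]'
python3 -m handwheel '[{"delta_pos":[-0.6,-0.9,0],"dr":[0,0,0]},{"delta_pos":[-0.6,-0.9,0],"dr":[0,0,0]},{"delta_pos":[-0.6,-0.9,0],"dr":[0,0,0]},{"delta_pos":[-0.5,-1,-1],"dr":[0,0,0]},{"delta_pos":[0,0,-1],"dr":[0,0,0]},{"delta_pos":[0,0,-1],"dr":[0,0,0]},{"delta_pos":[0,0,0],"dr":[0,0,0]}]'
python3 - <<'E'
from h import *
import cv2
s=get_state();print(s['q'],s['eef_pos'],s['ee_rot'])
a=grab_frame("scene")[130:290,30:260];b=grab_frame("top")[150:280,290:460]
cv2.imwrite("pics/c1.png",np.hstack([cv2.resize(x[:,:,::-1],(400,400*x.shape[0]//x.shape[1]))[:278] for x in(a,b)]))
for n in("scene","top"): print(n,[(ray(n,d["location"],.004),d["conf"]) for d in mark_of(n,"can_crushed")])
E
```

```text
t: 5.25
eef_pos: [0.5274, -0.2658, 0.2457]
ee_rot: [3.142, -0.0, 0.0]
force: [1.3, -0.3, -0.1]
width: 0.0874
gripper_force: 0.0
t: 5.95
eef_pos: [0.4559, -0.3746, 0.1516]
ee_rot: [-3.138, 0.006, -0.002]
force: [-1.2, 0.5, -0.4]
width: 0.0879
gripper_force: 0.0
[-3.57484345e-01  3.01498149e-01 -3.00087051e-01 -1.33413128e-03
 -9.76272091e-01  1.92745856e+00] [ 0.45591276 -0.3746188   0.15164618] [-3.13809644e+00  6.23293836e-03 -1.56238210e-03]
scene [(array([ 0.4533, -0.3734,  0.004 ]), 0.7), (array([ 0.6174, -0.0678,  0.004 ]), 0.63)]
top []
```

View pics/c1.png

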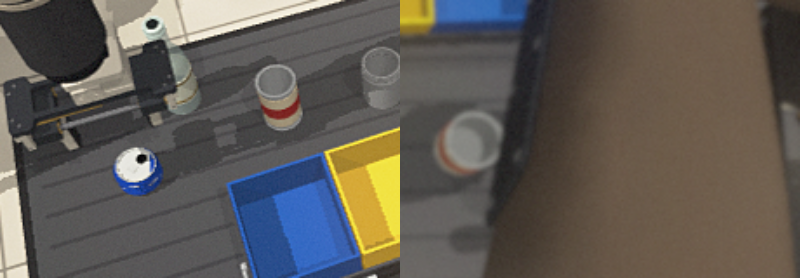

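```bash
python3 -m handwheel '[{"delta_pos":[0,0,1],"dr":[0,0,0]},{"delta_pos":[0,0,1],"dr":[0,0,0]},{"delta_pos":[0,0,1],"dr":[0,0,0]},{"delta_pos":[0,0,1],"dr":[0,0,0]},{"delta_pos":[0,0,0],"dr":[0,0,0]}]'
python3 - <<'E'
from h import *
import cv2
print(ray("scene",(119,144.5),.189),ray("top",(396,239),.189))
for p in([.348,-.301,.004],[.348,-.301,.189]): print(proj("scene",p),proj("top",p))
a=cv2.imread("pics/scene0.png")[130:210,90:170];b=cv2.imread("pics/top0.png")[205:265,350:410]
cv2.imwrite("pics/c2.png",np.hstack([cv2.resize(x,(400,400),interpolation=cv2.INTER_CUBIC) for x in(a,b)]))
E
```

```text
t: 6.65
eef_pos: [0.4608, -0.3768, 0.2828]
ee_rot: [3.136, -0.009, 0.001]
force: [-0.8, -0.3, 0.5]
width: 0.0878
gripper_force: 0.0
[ 0.3502 -0.2927  0.189 ] [ 0.3467 -0.2951  0.189 ]
[133.6 188.6] [372.6 241.4]
[115.2 144.8] [398.8 238.3]
```

View pics/c2.png

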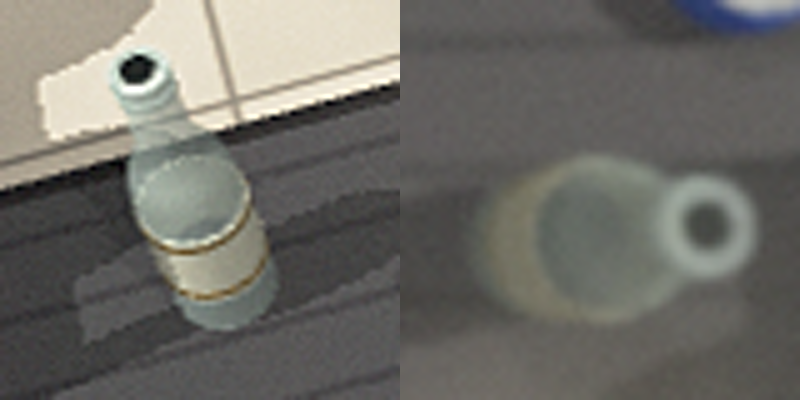

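The bottle's mouth lies at scene (117,144) and top (396,239), which puts its axis at about (0.348, -0.296).

```bash
python3 -m handwheel '[{"delta_pos":[-0.9,0.65,0],"dr":[0,0,0]},{"delta_pos":[-0.9,0.65,0],"dr":[0,0,0]},{"delta_pos":[-0.9,0.65,0],"dr":[0,0,0]},{"delta_pos":[-0.6,0.4,0],"dr":[0,0,0]},{"delta_pos":[-0.4,0.3,0],"dr":[0,0,0]},{"delta_pos":[0,0,0],"dr":[0,0,0]},{"delta_pos":[0,0,0],"dr":[0,0,0]},{"delta_pos":[0,0,0],"dr":[0,0,0]}]'
python3 - <<'E'
from h import *
import cv2
s=get_state();print(s['q'],s['eef_pos'],s['ee_rot'])
cv2.imwrite("pics/c3.png",cv2.resize(grab_frame("scene")[60:260,40:240,::-1],(600,600)))
E
```

```text
t: 7.45
eef_pos: [0.3484, -0.2964, 0.2758]
ee_rot: [3.141, -0.0, 0.0]
force: [-0.6, 0.9, 0.1]
width: 0.0879
gripper_force: 0.0
[-2.72039918e-01 -2.99518402e-02 -3.94695910e-01  2.20253698e-04
 -1.20562210e+00  1.84292175e+00] [ 0.34842828 -0.29639547  0.27575782] [ 3.14127885e+00 -3.59016497e-04  1.64168376e-04]
```

View pics/c3.png

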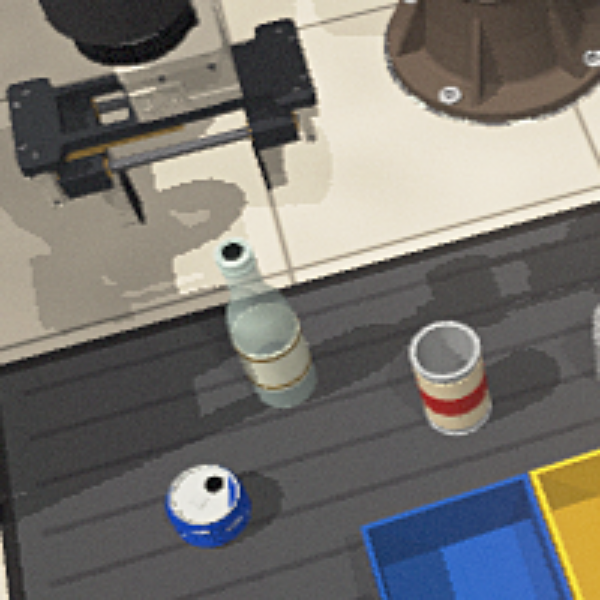

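The gripper stands open straight above the bottle, whose mouth is at crop (233,252). Descend and grip.

```bash
python3 -m handwheel '[{"delta_pos":[0,0,-0.7],"dr":[0,0,0]},{"delta_pos":[0,0,-0.7],"dr":[0,0,0]},{"delta_pos":[0,0,-0.7],"dr":[0,0,0]},{"delta_pos":[0,0,-0.7],"dr":[0,0,0]},{"delta_pos":[0,0,-0.5],"dr":[0,0,0]},{"delta_pos":[0,0,-0.4],"dr":[0,0,0]},{"delta_pos":[0,0,-0.2],"dr":[0,0,0]},{"delta_pos":[0,0,0],"dr":[0,0,0]},{"delta_pos":[0,0,0],"dr":[0,0,0]}]'
python3 -m handwheel '[{"delta_pos":[0,0,0],"dr":[0,0,0]},{"delta_pos":[0,0,0],"dr":[0,0,0]},{"delta_pos":[0,0,0],"dr":[0,0,0]},{"delta_pos":[0,0,0],"dr":[0,0,0]},{"delta_pos":[0,0,0],"dr":[0,0,0]},{"delta_pos":[0,0,0],"dr":[0,0,0]},{"delta_pos":[0,0,0],"dr":[0,0,0]},{"delta_pos":[0,0,0],"dr":[0,0,0]},{"delta_pos":[0,0,0],"dr":[0,0,0]},{"delta_pos":[0,0,0],"dr":[0,0,0]}]' 1 25
```

```text
t: 8.4
eef_pos: [0.348, -0.2963, 0.1588]
ee_rot: [3.141, 0.0, 0.0]
force: [0.1, -0.7, 0.3]
width: 0.0879
gripper_force: 0.0
t: 9.4
eef_pos: [0.3474, -0.296, 0.1584]
ee_rot: [-3.141, 0.0, 0.0]
force: [-0.6, 0.5, -1.0]
width: 0.0264
gripper_force: 25.0
```

```bash
python3 -m handwheel '[{"delta_pos":[0,0,0.2],"dr":[0,0,0]},{"delta_pos":[0,0,0.4],"dr":[0,0,0]},{"delta_pos":[0,0,0.6],"dr":[0,0,0]},{"delta_pos":[0,0,0.7],"dr":[0,0,0]},{"delta_pos":[0,0,0.7],"dr":[0,0,0]},{"delta_pos":[0,0,0.7],"dr":[0,0,0]},{"delta_pos":[0,0,0.7],"dr":[0,0,0]},{"delta_pos":[0,0,0.6],"dr":[0,0,0]},{"delta_pos":[0,0,0.4],"dr":[0,0,0]},{"delta_pos":[0,0,0],"dr":[0,0,0]}]'
python3 -m handwheel '[{"delta_pos":[0.2,0.3,0],"dr":[0,0,0]},{"delta_pos":[0.4,0.6,0],"dr":[0,0,0]},{"delta_pos":[0.5,0.7,0],"dr":[0,0,0]},{"delta_pos":[0.5,0.7,0],"dr":[0,0,0]},{"delta_pos":[0.5,0.7,0],"dr":[0,0,0]},{"delta_pos":[0.5,0.7,0],"dr":[0,0,0]},{"delta_pos":[0.5,0.7,0],"dr":[0,0,0]},{"delta_pos":[0.5,0.7,0],"dr":[0,0,0]},{"delta_pos":[0.5,0.7,0],"dr":[0,0,0]},{"delta_pos":[0.5,0.7,0],"dr":[0,0,0]}]'
python3 -m handwheel '[{"delta_pos":[0.5,0.7,0],"dr":[0,0,0]},{"delta_pos":[0.5,0.7,0],"dr":[0,0,0]},{"delta_pos":[0.5,0.7,0],"dr":[0,0,0]},{"delta_pos":[0.5,0.7,0],"dr":[0,0,0]},{"delta_pos":[0.5,0.7,0],"dr":[0,0,0]},{"delta_pos":[0.5,0.7,0],"dr":[0,0,0]},{"delta_pos":[0.5,0.7,0],"dr":[0,0,0]},{"delta_pos":[0.4,0.6,0],"dr":[0,0,0]},{"delta_pos":[0.4,0.6,0],"dr":[0,0,0]},{"delta_pos":[0.1,0.2,0],"dr":[0,0,0]}]'
python3 -m handwheel '[{"delta_pos":[0,0,0],"dr":[0,0,0]},{"delta_pos":[0,0,0],"dr":[0,0,0]},{"delta_pos":[0,0,0],"dr":[0,0,0]}]'
python3 - <<'E'
from h import *
import cv2
cv2.imwrite("pics/c4.png",cv2.resize(grab_frame("scene")[50:300,130:430,::-1],(720,600)))
E
```

```text
t: 10.4
eef_pos: [0.3481, -0.2963, 0.3102]
ee_rot: [3.14, -0.003, 0.0]
force: [0.1, -0.1, -1.3]
width: 0.0262
gripper_force: 25.0
t: 11.4
eef_pos: [0.4856, -0.0995, 0.3072]
ee_rot: [-3.142, 0.002, 0.0]
force: [0.2, -0.1, -1.0]
width: 0.0264
gripper_force: 25.0
t: 12.4
eef_pos: [0.6184, 0.09, 0.3072]
ee_rot: [3.141, 0.002, 0.001]
force: [-0.4, -0.6, -1.3]
width: 0.0265
gripper_force: 25.0
t: 12.7
eef_pos: [0.6171, 0.0874, 0.3087]
ee_rot: [-3.142, 0.0, -0.001]
force: [-0.7, -0.2, -0.9]
width: 0.0264
gripper_force: 25.0
```

View pics/c4.png

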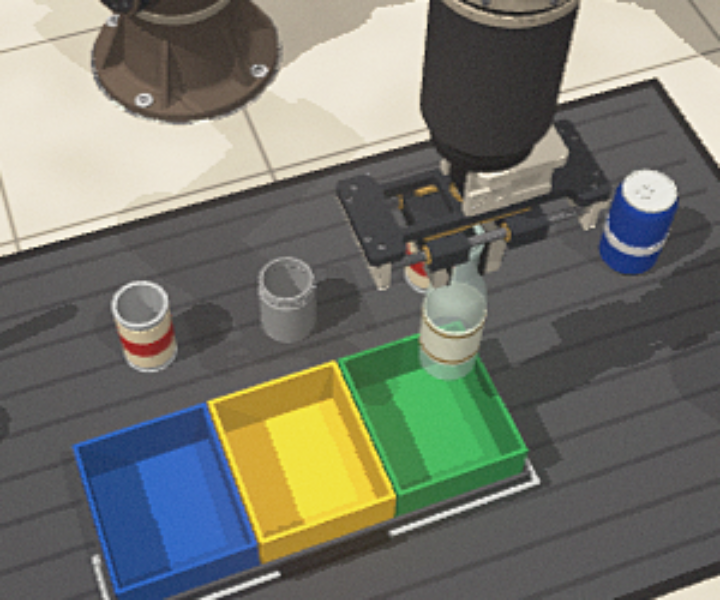

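The bottle hangs upright over the green tub, its foot at crop (450,370), which projects inside the tub. I'll lower it.

```bash
python3 -m handwheel '[{"delta_pos":[0,0,-0.4],"dr":[0,0,0]},{"delta_pos":[0,0,-0.7],"dr":[0,0,0]},{"delta_pos":[0,0,-0.8],"dr":[0,0,0]},{"delta_pos":[0,0,-0.8],"dr":[0,0,0]},{"delta_pos":[0,0,-0.7],"dr":[0,0,0]},{"delta_pos":[0,0,-0.5],"dr":[0,0,0]},{"delta_pos":[0,0,-0.3],"dr":[0,0,0]},{"delta_pos":[0,0,-0.2],"dr":[0,0,0]},{"delta_pos":[0,0,-0.1],"dr":[0,0,0]},{"delta_pos":[0,0,0],"dr":[0,0,0]}]'
python3 -m handwheel '[{"delta_pos":[0,0,-0.05],"dr":[0,0,0]},{"delta_pos":[0,0,-0.05],"dr":[0,0,0]},{"delta_pos":[0,0,-0.05],"dr":[0,0,0]},{"delta_pos":[0,0,-0.05],"dr":[0,0,0]},{"delta_pos":[0,0,0],"dr":[0,0,0]}]'
```

```text
t: 13.75
eef_pos: [0.6176, 0.0879, 0.1736]
ee_rot: [-3.142, -0.0, -0.0]
force: [0.2, 0.2, -1.1]
width: 0.0264
gripper_force: 25.0
t: 14.25
eef_pos: [0.6174, 0.088, 0.1674]
ee_rot: [3.142, 0.0, -0.0]
force: [0.2, 0.3, -1.5]
width: 0.0262
gripper_force: 25.0
```

```bash
python3 -m handwheel '[{"delta_pos":[0,0,-0.03],"dr":[0,0,0]},{"delta_pos":[0,0,-0.03],"dr":[0,0,0]},{"delta_pos":[0,0,0],"dr":[0,0,0]},{"delta_pos":[0,0,0],"dr":[0,0,0]}]'
```

```text
t: 14.65
eef_pos: [0.6178, 0.088, 0.1664]
ee_rot: [-3.141, -0.001, 0.0]
force: [-1.0, 1.1, 4.5]
width: 0.0262
gripper_force: 25.0
```

Contact felt (force about +6 N upward). Release and rise.

```bash
python3 -m handwheel '[{"delta_pos":[0,0,0],"dr":[0,0,0]},{"delta_pos":[0,0,0],"dr":[0,0,0]},{"delta_pos":[0,0,0],"dr":[0,0,0]},{"delta_pos":[0,0,0],"dr":[0,0,0]},{"delta_pos":[0,0,0],"dr":[0,0,0]},{"delta_pos":[0,0,0],"dr":[0,0,0]}]' -0.6 15
python3 -m handwheel '[{"delta_pos":[0,0,0.3],"dr":[0,0,0]},{"delta_pos":[0,0,0.6],"dr":[0,0,0]},{"delta_pos":[0,0,0.8],"dr":[0,0,0]},{"delta_pos":[0,0,1],"dr":[0,0,0]},{"delta_pos":[0,0,1],"dr":[0,0,0]},{"delta_pos":[0,-1,0],"dr":[0,0,0]},{"delta_pos":[0,-1,0],"dr":[0,0,0]},{"delta_pos":[0,-1,0],"dr":[0,0,0]},{"delta_pos":[0,-1,0],"dr":[0,0,0]},{"delta_pos":[0,-1,0],"dr":[0,0,0]}]'
python3 -m handwheel '[{"delta_pos":[0,-1,0],"dr":[0,0,0]},{"delta_pos":[0,-1,0],"dr":[0,0,0]},{"delta_pos":[-0.5,-1,0],"dr":[0,0,0]},{"delta_pos":[-0.5,-1,0],"dr":[0,0,0]},{"delta_pos":[-0.5,-1,0],"dr":[0,0,0]},{"delta_pos":[-0.6,-1,0],"dr":[0,0,0]},{"delta_pos":[-0.6,-1,0],"dr":[0,0,0]},{"delta_pos":[-0.6,-1,0],"dr":[0,0,0]},{"delta_pos":[-0.6,-1,0],"dr":[0,0,0]},{"delta_pos":[-0.7,-1,0],"dr":[0,0,0]}]' -1
python3 -m handwheel '[{"delta_pos":[-0.7,-0.5,0],"dr":[0,0,0]},{"delta_pos":[0,0,0],"dr":[0,0,0]},{"delta_pos":[0,0,0],"dr":[0,0,0]},{"delta_pos":[0,0,0],"dr":[0,0,0]}]'
python3 - <<'E'
from h import *
import cv2
cv2.imwrite("pics/c5.png",cv2.resize(grab_frame("scene")[110:300,60:360,::-1],(800,507)))
for p in([.458,-.377,.046],[.417,-.163,.093],[.435,-.007,.084],[.655,-.195,.012],[.582,-.195,.012]): print(proj("scene",p),proj("top",p))
E
```

```text
t: 15.25
eef_pos: [0.6175, 0.088, 0.1657]
ee_rot: [3.142, 0.0, 0.0]
force: [-0.7, -0.0, -0.0]
width: 0.0677
gripper_force: 0.0
t: 16.25
eef_pos: [0.6175, -0.0632, 0.2777]
ee_rot: [-3.142, -0.001, 0.0]
force: [0.0, -0.0, 0.1]
width: 0.0702
gripper_force: 0.0
t: 17.25
eef_pos: [0.4788, -0.3632, 0.2776]
ee_rot: [3.141, -0.001, 0.0]
force: [-0.2, 0.0, -0.3]
width: 0.0875
gripper_force: 0.0
t: 17.65
eef_pos: [0.459, -0.3768, 0.2772]
ee_rot: [3.141, -0.001, 0.0]
force: [0.1, -0.4, 0.3]
width: 0.0875
gripper_force: 0.0
[107.2 224.6] [405.5 195. ]
[187.2 175.2] [322.6 211.1]
[250.7 165.4] [254.9 204.9]
[204.7 279.3] [325.3 123. ]
[196.4 252.1] [326.6 150.3]
```

View pics/c5.png

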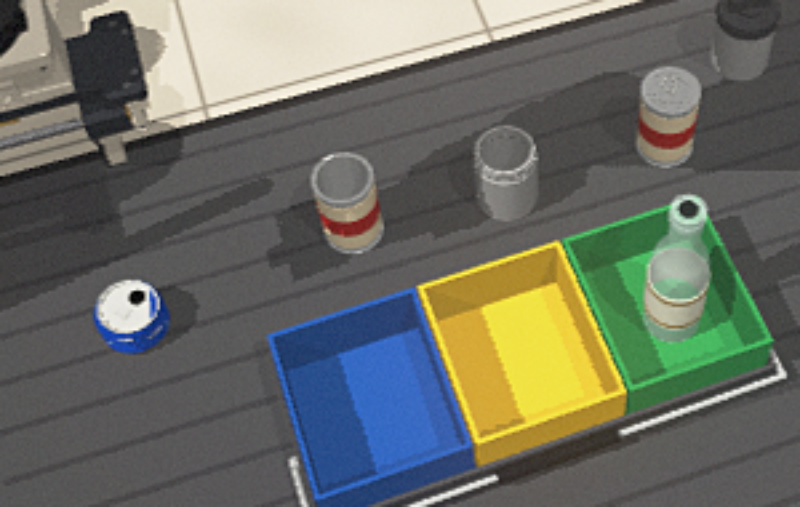

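The bottle stands upright in the green tub (foot near crop (675,325)). The rim centres put the can at (0.457,-0.371), the tin at (0.421,-0.158) and the jar at (0.437,-0.010).

```bash
python3 -m handwheel '[{"delta_pos":[-0.05,0.2,-1],"dr":[0,0,0]},{"delta_pos":[0,0,-1],"dr":[0,0,0]},{"delta_pos":[0,0,-1],"dr":[0,0,0]},{"delta_pos":[0,0,-1],"dr":[0,0,0]},{"delta_pos":[0,0,-1],"dr":[0,0,0]},{"delta_pos":[0,0,-1],"dr":[0,0,0]},{"delta_pos":[0,0,-0.9],"dr":[0,0,0]},{"delta_pos":[0,0,-0.7],"dr":[0,0,0]},{"delta_pos":[0,0,-0.4],"dr":[0,0,0]},{"delta_pos":[0,0,0],"dr":[0,0,0]}]'
python3 -m handwheel '[{"delta_pos":[0,0,0],"dr":[0,0,0]},{"delta_pos":[0,0,0],"dr":[0,0,0]},{"delta_pos":[0,0,0],"dr":[0,0,0]},{"delta_pos":[0,0,0],"dr":[0,0,0]},{"delta_pos":[0,0,0],"dr":[0,0,0]},{"delta_pos":[0,0,0],"dr":[0,0,0]},{"delta_pos":[0,0,0],"dr":[0,0,0]},{"delta_pos":[0,0,0],"dr":[0,0,0]}]' 1 12
```

```text
t: 18.7
eef_pos: [0.4567, -0.3702, 0.0352]
ee_rot: [-3.14, 0.003, 0.001]
force: [0.0, -0.2, 0.4]
width: 0.0877
gripper_force: 0.0
t: 19.5
eef_pos: [0.4576, -0.3712, 0.0377]
ee_rot: [3.141, -0.001, 0.0]
force: [-0.9, 0.8, 6.2]
width: 0.0617
gripper_force: 12.0
```

```bash
python3 -m handwheel '[{"delta_pos":[0,0,0.3],"dr":[0,0,0]},{"delta_pos":[0,0,0.7],"dr":[0,0,0]},{"delta_pos":[0,0,1],"dr":[0,0,0]},{"delta_pos":[0,0,1],"dr":[0,0,0]},{"delta_pos":[0,0,1],"dr":[0,0,0]},{"delta_pos":[0,0,1],"dr":[0,0,0]},{"delta_pos":[0,0,0],"dr":[0,0,0]}]'
python3 -m handwheel '[{"delta_pos":[0.4,0.4,0],"dr":[0,0,0]},{"delta_pos":[0.8,0.7,0],"dr":[0,0,0]},{"delta_pos":[0.8,0.7,0],"dr":[0,0,0]},{"delta_pos":[0.8,0.7,0],"dr":[0,0,0]},{"delta_pos":[0.8,0.7,0],"dr":[0,0,0]},{"delta_pos":[0.8,0.7,0],"dr":[0,0,0]},{"delta_pos":[0.8,0.7,0],"dr":[0,0,0]},{"delta_pos":[0.8,0.7,0],"dr":[0,0,0]},{"delta_pos":[0.6,0.6,0],"dr":[0,0,0]},{"delta_pos":[0,0,0],"dr":[0,0,0]}]'
python3 -m handwheel '[{"delta_pos":[0,0,0],"dr":[0,0,0]},{"delta_pos":[0,0,0],"dr":[0,0,0]}]'
python3 - <<'E'
from h import *
import cv2
cv2.imwrite("pics/c6.png",cv2.resize(grab_frame("scene")[110:310,60:360,::-1],(750,500)))
E
```

```text
t: 20.2
eef_pos: [0.459, -0.3723, 0.1921]
ee_rot: [3.138, -0.007, 0.001]
force: [0.8, 0.6, -0.8]
width: 0.0613
gripper_force: 12.0
t: 21.2
eef_pos: [0.6569, -0.1912, 0.1854]
ee_rot: [-3.141, 0.001, 0.003]
force: [-1.1, -0.0, -0.9]
width: 0.0618
gripper_force: 12.0
t: 21.4
eef_pos: [0.6544, -0.1942, 0.1864]
ee_rot: [-3.142, 0.001, -0.0]
force: [0.4, 0.5, -0.3]
width: 0.0616
gripper_force: 12.0
```

View pics/c6.png

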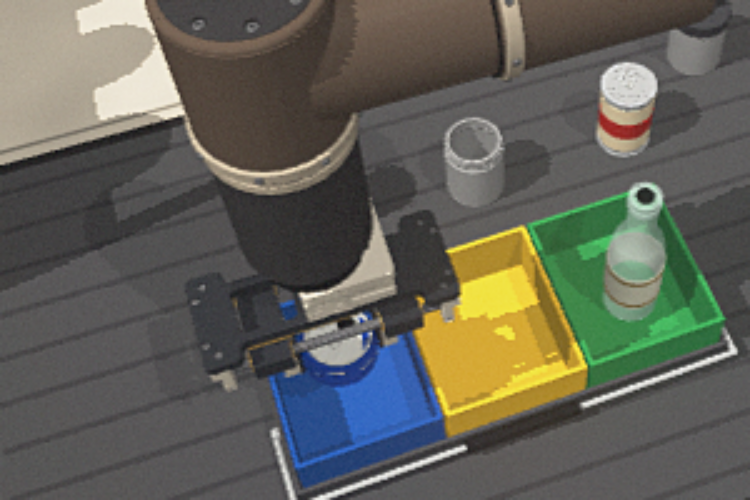

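The can is held level over the blue tub. Lower it.

```bash
python3 -m handwheel '[{"delta_pos":[0,0,-0.5],"dr":[0,0,0]},{"delta_pos":[0,0,-0.8],"dr":[0,0,0]},{"delta_pos":[0,0,-0.9],"dr":[0,0,0]},{"delta_pos":[0,0,-0.8],"dr":[0,0,0]},{"delta_pos":[0,0,-0.7],"dr":[0,0,0]},{"delta_pos":[0,0,-0.5],"dr":[0,0,0]},{"delta_pos":[0,0,-0.3],"dr":[0,0,0]},{"delta_pos":[0,0,-0.1],"dr":[0,0,0]},{"delta_pos":[0,0,-0.05],"dr":[0,0,0]},{"delta_pos":[0,0,0],"dr":[0,0,0]}]'
```

```text
t: 22.45
eef_pos: [0.6555, -0.1941, 0.048]
ee_rot: [3.141, -0.001, 0.0]
force: [0.1, 0.4, 0.2]
width: 0.0616
gripper_force: 12.0
```

```bash
python3 -m handwheel '[{"delta_pos":[0,0,-0.05],"dr":[0,0,0]},{"delta_pos":[0,0,-0.05],"dr":[0,0,0]},{"delta_pos":[0,0,0],"dr":[0,0,0]},{"delta_pos":[0,0,0],"dr":[0,0,0]}]'
python3 -m handwheel '[{"delta_pos":[0,0,0],"dr":[0,0,0]},{"delta_pos":[0,0,0],"dr":[0,0,0]},{"delta_pos":[0,0,0],"dr":[0,0,0]},{"delta_pos":[0,0,0],"dr":[0,0,0]},{"delta_pos":[0,0,0],"dr":[0,0,0]}]' -0.6
python3 -m handwheel '[{"delta_pos":[0,0,0.3],"dr":[0,0,0]},{"delta_pos":[0,0,0.7],"dr":[0,0,0]},{"delta_pos":[0,0,1],"dr":[0,0,0]},{"delta_pos":[0,0,1],"dr":[0,0,0]},{"delta_pos":[0,0,1],"dr":[0,0,0]},{"delta_pos":[0,0,0.7],"dr":[0,0,0]},{"delta_pos":[-0.8,0.2,0],"dr":[0,0,0]},{"delta_pos":[-1,0.1,0],"dr":[0,0,0]},{"delta_pos":[-1,0.1,0],"dr":[0,0,0]},{"delta_pos":[-1,0.2,0],"dr":[0,0,0]}]'
python3 -m handwheel '[{"delta_pos":[-1,0.2,0],"dr":[0,0,0]},{"delta_pos":[-1,0.2,0],"dr":[0,0,0]},{"delta_pos":[-1,0.1,0],"dr":[0,0,0]},{"delta_pos":[-1,0.1,0],"dr":[0,0,0]},{"delta_pos":[0,0,0],"dr":[0,0,0]},{"delta_pos":[0,0,0],"dr":[0,0,0]},{"delta_pos":[0,0,0],"dr":[0,0,0]}]' -1
python3 - <<'E'
from h import *
import cv2
cv2.imwrite("pics/c7.png",cv2.resize(grab_frame("scene")[110:310,60:360,::-1],(750,500)))
E
```

```text
t: 22.85
eef_pos: [0.6556, -0.194, 0.0456]
ee_rot: [3.141, -0.002, 0.0]
force: [-2.2, 0.1, 5.8]
width: 0.0619
gripper_force: 12.0
t: 23.35
eef_pos: [0.655, -0.1941, 0.0441]
ee_rot: [3.142, 0.0, 0.0]
force: [0.1, -0.5, 0.6]
width: 0.0699
gripper_force: 0.0
t: 24.35
eef_pos: [0.5399, -0.1761, 0.1859]
ee_rot: [3.141, -0.001, -0.0]
force: [0.3, -0.0, -0.5]
width: 0.07
gripper_force: 0.0
t: 25.05
eef_pos: [0.422, -0.1581, 0.1859]
ee_rot: [3.141, -0.001, 0.0]
force: [0.5, 0.1, 0.3]
width: 0.0878
gripper_force: 0.0
```

View pics/c7.png

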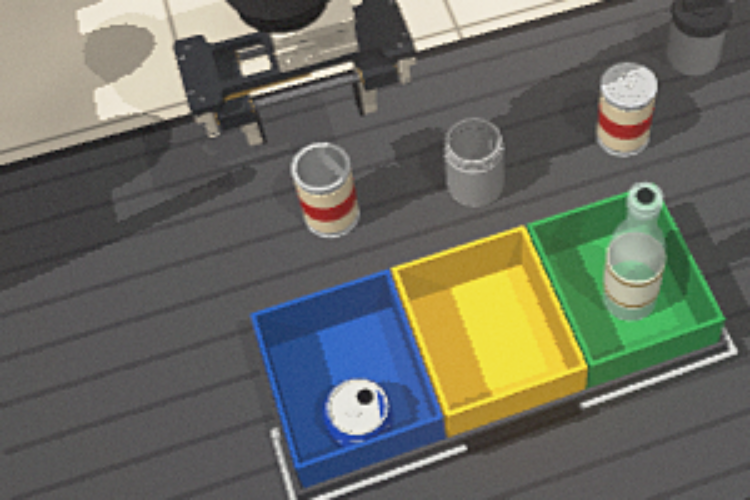

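The can stands in the blue tub (crop (357,410)) near the far wall, with room on the near side. The open tin sits under the open jaws.

```bash
python3 -m handwheel '[{"delta_pos":[0,0,-0.6],"dr":[0,0,0]},{"delta_pos":[0,0,-0.8],"dr":[0,0,0]},{"delta_pos":[0,0,-0.8],"dr":[0,0,0]},{"delta_pos":[0,0,-0.8],"dr":[0,0,0]},{"delta_pos":[0,0,-0.6],"dr":[0,0,0]},{"delta_pos":[0,0,-0.3],"dr":[0,0,0]},{"delta_pos":[0,0,0],"dr":[0,0,0]}]'
python3 -m handwheel '[{"delta_pos":[0,0,0],"dr":[0,0,0]},{"delta_pos":[0,0,0],"dr":[0,0,0]},{"delta_pos":[0,0,0],"dr":[0,0,0]},{"delta_pos":[0,0,0],"dr":[0,0,0]},{"delta_pos":[0,0,0],"dr":[0,0,0]},{"delta_pos":[0,0,0],"dr":[0,0,0]},{"delta_pos":[0,0,0],"dr":[0,0,0]},{"delta_pos":[0,0,0],"dr":[0,0,0]}]' 1 12
python3 -m handwheel '[{"delta_pos":[0,0,0.3],"dr":[0,0,0]},{"delta_pos":[0,0,0.7],"dr":[0,0,0]},{"delta_pos":[0,0,1],"dr":[0,0,0]},{"delta_pos":[0,0,1],"dr":[0,0,0]},{"delta_pos":[0,0,1],"dr":[0,0,0]},{"delta_pos":[0,0,1],"dr":[0,0,0]},{"delta_pos":[0,0,0],"dr":[0,0,0]},{"delta_pos":[0,0,0],"dr":[0,0,0]}]'
```

```text
t: 25.8
eef_pos: [0.4207, -0.1581, 0.0671]
ee_rot: [3.141, 0.003, -0.0]
force: [0.8, 1.1, 0.1]
width: 0.0875
gripper_force: 0.0
t: 26.6
eef_pos: [0.4214, -0.1581, 0.0686]
ee_rot: [3.141, -0.001, 0.0]
force: [-1.4, 0.1, 6.0]
width: 0.0545
gripper_force: 12.0
t: 27.4
eef_pos: [0.4209, -0.1579, 0.2188]
ee_rot: [-3.141, -0.001, -0.0]
force: [0.1, -0.1, -1.3]
width: 0.055
gripper_force: 12.0
```

```bash
python3 -m handwheel '[{"delta_pos":[0.4,-0.1,0],"dr":[0,0,0]},{"delta_pos":[0.8,-0.2,0],"dr":[0,0,0]},{"delta_pos":[0.8,-0.2,0],"dr":[0,0,0]},{"delta_pos":[0.8,-0.2,0],"dr":[0,0,0]},{"delta_pos":[0.8,-0.2,0],"dr":[0,0,0]},{"delta_pos":[0.8,-0.2,0],"dr":[0,0,0]},{"delta_pos":[0.6,-0.1,0],"dr":[0,0,0]},{"delta_pos":[0.3,0,0],"dr":[0,0,0]},{"delta_pos":[0,0,0],"dr":[0,0,0]},{"delta_pos":[0,0,0],"dr":[0,0,0]}]'
python3 - <<'E'
from h import *
import cv2
cv2.imwrite("pics/c8.png",cv2.resize(grab_frame("scene")[110:310,60:360,::-1],(750,500)))
E
```

```text
t: 28.4
eef_pos: [0.5793, -0.1939, 0.2173]
ee_rot: [-3.141, 0.002, 0.0]
force: [0.3, 0.2, -1.2]
width: 0.0545
gripper_force: 12.0
```

View pics/c8.png

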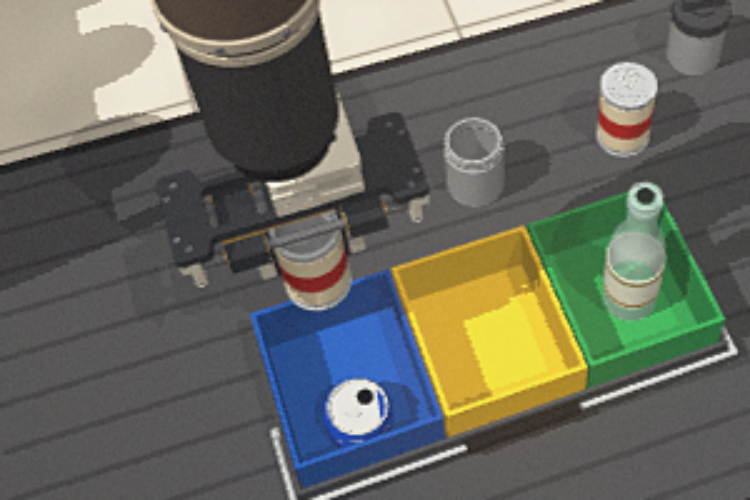

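The tin hangs level over the near half of the blue tub. I'll nudge it 6 mm forward to clear the near wall, then lower.

```bash
python3 -m handwheel '[{"delta_pos":[0.2,0,-0.5],"dr":[0,0,0]},{"delta_pos":[0,0,-0.8],"dr":[0,0,0]},{"delta_pos":[0,0,-0.9],"dr":[0,0,0]},{"delta_pos":[0,0,-0.8],"dr":[0,0,0]},{"delta_pos":[0,0,-0.7],"dr":[0,0,0]},{"delta_pos":[0,0,-0.5],"dr":[0,0,0]},{"delta_pos":[0,0,-0.3],"dr":[0,0,0]},{"delta_pos":[0,0,-0.1],"dr":[0,0,0]},{"delta_pos":[0,0,-0.05],"dr":[0,0,0]},{"delta_pos":[0,0,0],"dr":[0,0,0]}]'
python3 -m handwheel '[{"delta_pos":[0,0,-0.05],"dr":[0,0,0]},{"delta_pos":[0,0,-0.05],"dr":[0,0,0]},{"delta_pos":[0,0,0],"dr":[0,0,0]},{"delta_pos":[0,0,0],"dr":[0,0,0]}]'
```

```text
t: 29.45
eef_pos: [0.5864, -0.194, 0.0794]
ee_rot: [3.142, -0.001, 0.0]
force: [0.4, 0.6, -0.1]
width: 0.0547
gripper_force: 12.0
t: 29.85
eef_pos: [0.5866, -0.1942, 0.0766]
ee_rot: [3.141, -0.001, 0.0]
force: [-0.5, -0.9, 4.7]
width: 0.0545
gripper_force: 12.0
```

```bash
python3 -m handwheel '[{"delta_pos":[0,0,0],"dr":[0,0,0]},{"delta_pos":[0,0,0],"dr":[0,0,0]},{"delta_pos":[0,0,0],"dr":[0,0,0]},{"delta_pos":[0,0,0],"dr":[0,0,0]},{"delta_pos":[0,0,0],"dr":[0,0,0]}]' -0.5
python3 -m handwheel '[{"delta_pos":[0,0,0.3],"dr":[0,0,0]},{"delta_pos":[0,0,0.7],"dr":[0,0,0]},{"delta_pos":[0,0,1],"dr":[0,0,0]},{"delta_pos":[0,0,1],"dr":[0,0,0]},{"delta_pos":[0,0,0.8],"dr":[0,0,0]},{"delta_pos":[-0.7,0.7,0],"dr":[0,0,0]},{"delta_pos":[-0.8,0.9,0],"dr":[0,0,0]},{"delta_pos":[-0.8,1,0],"dr":[0,0,0]},{"delta_pos":[-0.8,1,0],"dr":[0,0,0]},{"delta_pos":[-0.8,1,0],"dr":[0,0,0]}]'
python3 -m handwheel '[{"delta_pos":[-0.7,0.9,0],"dr":[0,0,0]},{"delta_pos":[-0.4,0.6,0],"dr":[0,0,0]},{"delta_pos":[0,0,0],"dr":[0,0,0]},{"delta_pos":[0,0,0],"dr":[0,0,0]},{"delta_pos":[0,0,0],"dr":[0,0,0]}]' -1
python3 - <<'E'
from h import *
import cv2
cv2.imwrite("pics/c9.png",cv2.resize(grab_frame("scene")[110:310,100:400,::-1],(750,500)))
E
```

```text
t: 30.35
eef_pos: [0.5859, -0.194, 0.0756]
ee_rot: [-3.142, 0.0, 0.0]
force: [0.3, -0.4, 0.1]
width: 0.0659
gripper_force: 0.0
t: 31.35
eef_pos: [0.4681, -0.0552, 0.1904]
ee_rot: [-3.141, -0.001, -0.0]
force: [0.9, 1.4, 0.1]
width: 0.0657
gripper_force: 0.0
t: 31.85
eef_pos: [0.4365, -0.0112, 0.1901]
ee_rot: [-3.141, -0.001, -0.0]
force: [0.3, -0.2, 0.1]
width: 0.0871
gripper_force: 0.0
```

View pics/c9.png

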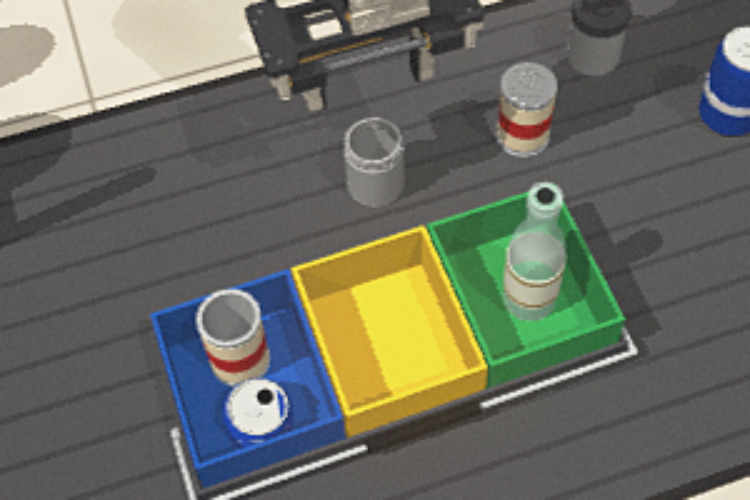

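The tin and can stand side by side in the blue tub, and the bottle is upright. The jar is under the open jaws at crop (374,160).

```bash
python3 -m handwheel '[{"delta_pos":[0,0,-0.6],"dr":[0,0,0]},{"delta_pos":[0,0,-1],"dr":[0,0,0]},{"delta_pos":[0,0,-1],"dr":[0,0,0]},{"delta_pos":[0,0,-0.9],"dr":[0,0,0]},{"delta_pos":[0,0,-0.7],"dr":[0,0,0]},{"delta_pos":[0,0,-0.4],"dr":[0,0,0]},{"delta_pos":[0,0,0],"dr":[0,0,0]},{"delta_pos":[0,0,0],"dr":[0,0,0]}]'
python3 -m handwheel '[{"delta_pos":[0,0,0],"dr":[0,0,0]},{"delta_pos":[0,0,0],"dr":[0,0,0]},{"delta_pos":[0,0,0],"dr":[0,0,0]},{"delta_pos":[0,0,0],"dr":[0,0,0]},{"delta_pos":[0,0,0],"dr":[0,0,0]},{"delta_pos":[0,0,0],"dr":[0,0,0]},{"delta_pos":[0,0,0],"dr":[0,0,0]},{"delta_pos":[0,0,0],"dr":[0,0,0]}]' 1 12
python3 -m handwheel '[{"delta_pos":[0,0,0.3],"dr":[0,0,0]},{"delta_pos":[0,0,0.7],"dr":[0,0,0]},{"delta_pos":[0,0,1],"dr":[0,0,0]},{"delta_pos":[0,0,1],"dr":[0,0,0]},{"delta_pos":[0,0,1],"dr":[0,0,0]},{"delta_pos":[0,0,1],"dr":[0,0,0]},{"delta_pos":[0,0,0],"dr":[0,0,0]},{"delta_pos":[0,0,0],"dr":[0,0,0]}]'
python3 -m handwheel '[{"delta_pos":[0.4,-0.1,0],"dr":[0,0,0]},{"delta_pos":[0.8,-0.2,0],"dr":[0,0,0]},{"delta_pos":[0.9,-0.2,0],"dr":[0,0,0]},{"delta_pos":[0.9,-0.2,0],"dr":[0,0,0]},{"delta_pos":[0.9,-0.3,0],"dr":[0,0,0]},{"delta_pos":[0.9,-0.3,0],"dr":[0,0,0]},{"delta_pos":[0.8,-0.2,0],"dr":[0,0,0]},{"delta_pos":[0.6,-0.1,0],"dr":[0,0,0]},{"delta_pos":[0,0,0],"dr":[0,0,0]},{"delta_pos":[0,0,0],"dr":[0,0,0]}]'
python3 - <<'E'
from h import *
import cv2
cv2.imwrite("pics/c10.png",cv2.resize(grab_frame("scene")[110:310,100:400,::-1],(750,500)))
E
```

```text
t: 32.7
eef_pos: [0.4363, -0.0115, 0.0517]
ee_rot: [3.141, 0.001, -0.001]
force: [0.4, 0.2, -0.1]
width: 0.0875
gripper_force: 0.0
t: 33.5
eef_pos: [0.4363, -0.0109, 0.0521]
ee_rot: [-3.141, -0.001, 0.0]
force: [-1.0, 0.3, 5.9]
width: 0.0562
gripper_force: 12.1
t: 34.3
eef_pos: [0.436, -0.0109, 0.2024]
ee_rot: [-3.141, -0.001, -0.0]
force: [-0.9, 0.0, -0.8]
width: 0.0562
gripper_force: 12.0
t: 35.3
eef_pos: [0.6217, -0.0595, 0.1995]
ee_rot: [3.141, 0.004, -0.001]
force: [-0.0, 0.4, -0.3]
width: 0.0563
gripper_force: 12.0
```

View pics/c10.png

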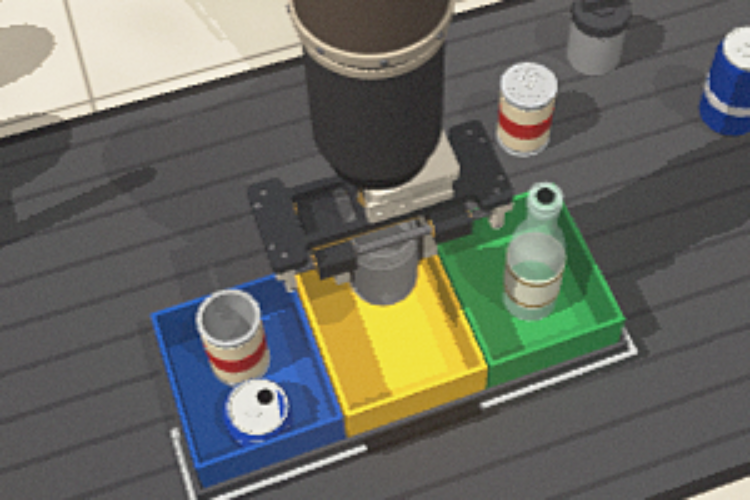

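Run:
```python
from h import *
p=get_state()["eef_pos"]
for z in (-.048,-.048+.08,0):
  for r in (-.03,0,.03):
    print(z,r,(proj("scene",p+[0,r,z])-[100,110])*2.5,(proj("scene",p+[r,0,z])-[100,110])*2.5)
for q in("jar_open","tub_plastic","tub_metal","tub_glass"):
  print(q,[(d["conf"],(np.array(d["location"])-[100,110])*2.5) for d in mark_of("scene",q)][:2])
```

```text
-0.048 -0.03 [352.75 286.  ] [375.   247.25]
-0.048 0 [386.  275.5] [386.  275.5]
-0.048 0.03 [419.  265.5] [397.5  304.75]
0.032 -0.03 [348.25 238.  ] [372.   197.75]
0.032 0 [383.75 227.25] [383.75 227.25]
0.032 0.03 [419.  216.5] [396.  257.5]
0 -0.03 [350.25 258.  ] [373.25 218.25]
0 0 [384.75 247.25] [384.75 247.25]
0 0.03 [419.   236.75] [396.5  277.25]
jar_open [(0.92, array([385.75, 279.25]))]
tub_plastic [(0.6, array([380.5 , 349.25]))]
tub_metal [(0.81, array([249.75, 395.75]))]
tub_glass [(0.7, array([515.25, 308.25]))]
```

The jar is centred in the jaws and level (foot mark (386,279), expected (386,276)). Lower it.

```bash
python3 -m handwheel '[{"delta_pos":[0,0,-0.5],"dr":[0,0,0]},{"delta_pos":[0,0,-0.8],"dr":[0,0,0]},{"delta_pos":[0,0,-0.9],"dr":[0,0,0]},{"delta_pos":[0,0,-0.8],"dr":[0,0,0]},{"delta_pos":[0,0,-0.7],"dr":[0,0,0]},{"delta_pos":[0,0,-0.5],"dr":[0,0,0]},{"delta_pos":[0,0,-0.2],"dr":[0,0,0]},{"delta_pos":[0,0,-0.1],"dr":[0,0,0]},{"delta_pos":[0,0,-0.1],"dr":[0,0,0]},{"delta_pos":[0,0,0],"dr":[0,0,0]}]'
python3 -m handwheel '[{"delta_pos":[0,0,-0.05],"dr":[0,0,0]},{"delta_pos":[0,0,-0.05],"dr":[0,0,0]},{"delta_pos":[0,0,0],"dr":[0,0,0]},{"delta_pos":[0,0,0],"dr":[0,0,0]}]'
```

```text
t: 36.55
eef_pos: [0.6223, -0.0589, 0.0643]
ee_rot: [-3.141, -0.001, 0.0]
force: [0.5, 1.0, -0.7]
width: 0.057
gripper_force: 12.0
t: 36.95
eef_pos: [0.6221, -0.059, 0.0609]
ee_rot: [3.142, -0.0, 0.0]
force: [0.4, -0.4, 0.5]
width: 0.0559
gripper_force: 12.0
```

```bash
python3 -m handwheel '[{"delta_pos":[0,0,-0.05],"dr":[0,0,0]},{"delta_pos":[0,0,0],"dr":[0,0,0]},{"delta_pos":[0,0,0],"dr":[0,0,0]}]'
python3 -m handwheel '[{"delta_pos":[0,0,0],"dr":[0,0,0]},{"delta_pos":[0,0,0],"dr":[0,0,0]},{"delta_pos":[0,0,0],"dr":[0,0,0]},{"delta_pos":[0,0,0],"dr":[0,0,0]},{"delta_pos":[0,0,0],"dr":[0,0,0]}]' -0.6
python3 -m handwheel '[{"delta_pos":[0,0,0.3],"dr":[0,0,0]},{"delta_pos":[0,0,0.7],"dr":[0,0,0]},{"delta_pos":[0,0,1],"dr":[0,0,0]},{"delta_pos":[0,0,1],"dr":[0,0,0]},{"delta_pos":[0,0,1],"dr":[0,0,0]},{"delta_pos":[-1,0,0.5],"dr":[0,0,0]},{"delta_pos":[-1,0,0.5],"dr":[0,0,0]},{"delta_pos":[-1,0,0],"dr":[0,0,0]},{"delta_pos":[-1,0,0],"dr":[0,0,0]},{"delta_pos":[-1,0,0],"dr":[0,0,0]}]'
python3 -m handwheel '[{"delta_pos":[0,0,0],"dr":[0,0,0]},{"delta_pos":[0,0,0],"dr":[0,0,0]},{"delta_pos":[0,0,0],"dr":[0,0,0]}]'
python3 - <<'E'
from h import *
import cv2
cv2.imwrite("pics/c11.png",cv2.resize(grab_frame("scene")[80:310,100:430,::-1],(792,552)))
for q in["tin_empty","can_crushed","bottle_empty","jar_open","tub_metal","tub_glass","tub_plastic"]:
  print(q,[(round(d["conf"],2),ray("scene",d["location"],.008 if "tub" in q else .012)[:2]) for d in mark_of("scene",q)][:2])
E
```

```text
t: 37.25
eef_pos: [0.6223, -0.0591, 0.0601]
ee_rot: [3.141, -0.001, 0.0]
force: [-2.3, 0.3, 5.0]
width: 0.0564
gripper_force: 12.1
t: 37.75
eef_pos: [0.622, -0.059, 0.0591]
ee_rot: [3.142, 0.0, 0.0]
force: [-0.2, 0.4, -0.5]
width: 0.0698
gripper_force: 0.0
t: 38.75
eef_pos: [0.4709, -0.0591, 0.21]
ee_rot: [-3.141, -0.001, -0.0]
force: [0.2, 1.2, 1.6]
width: 0.0699
gripper_force: 0.0
t: 39.05
eef_pos: [0.4729, -0.0589, 0.2099]
ee_rot: [-3.141, -0.001, 0.0]
force: [-0.6, 0.1, -0.0]
width: 0.0701
gripper_force: 0.0
tin_empty [(0.6, array([ 0.5884, -0.195 ]))]
can_crushed [(0.84, array([ 0.6506, -0.1938]))]
bottle_empty [(0.94, array([0.62  , 0.0898]))]
jar_open [(0.73, array([ 0.6182, -0.0575])), (0.68, array([ 0.6274, -0.1921]))]
tub_metal [(0.67, array([ 0.6218, -0.1937])), (0.24, array([0.4831, 0.3783]))]
tub_glass [(0.7, array([0.615 , 0.0689]))]
tub_plastic [(0.93, array([ 0.6184, -0.0591]))]
```

View pics/c11.png

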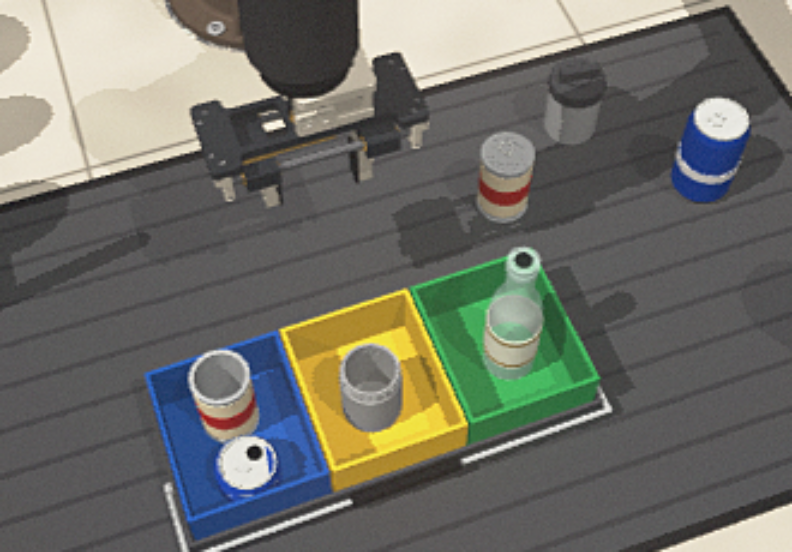

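All four empties stand upright in their tubs and well inside the limits: tin (220,395), can (247,467), jar (372,388), bottle (513,330). The look-alikes are untouched and the arm is clear.

```bash
python3 -c "
from station import *
print(job_done())"
```

```text
the job is handed in; nothing more can be done
None
```

The job is handed in: the opened tin and crushed can stand side by side in the blue tub, the bottle (set down gently) in the green and the lidless jar in the yellow, with the three look-alikes left where they were; the last camera check showed all of this at about 39 s, but no verdict came back.

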